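# Slide the drill-bit tray onto its colour-coded rails

### The job

Pick up the drill-bit tray by its orange handle and slide it onto the pair of rack rails that has the colour of the card in the white frame. Push it gently home until its rear edge rests against the rack's sliding back plate, but do not shove the plate back by more than half a centimetre or press on it hard, then let go. Keep the tray level and leave the other things on the bench alone.

Things in the scene. Friction and masses are not known exactly. Their poses are not given: they have to be found in the camera images.
- tray_handle (a point): grip centre of the orange handle of the loose drill-bit tray. The handle is a level bar 16 mm thick (y) and 30 mm tall (this point is half-way up), reaching 35 mm to -x and 60 mm to +x (to the tray's front edge). x points towards the tray's rear edge, z up. The tray's underside lies 18 mm below this point, its rear edge 200 mm along +x.
- tray: the tray: aluminium, about 0.22 kg, 140 mm long (x) and 164 mm wide (y), a 5 mm sheet whose 14 mm wide side flanges (outside the 21 mm high rim) ride on the rails. Origin at the centre of its underside, axes as the handle's; rear edge at x = +70 mm. It starts on a 30 mm high stand, the handle overhanging.
- rack: steel rack fixed to the bench: an open frame 205 mm tall, 212 mm wide, 170 mm deep, no top. Origin at the centre of its foot, x into the rack. Each rail is an L: ledge plus upright guide 13 mm high. Ledges of a pair are 142 mm apart, guides 170 mm (3 mm play each side of the tray). In front of the mouth the guides flare out and the ledges slope down over 25 mm.
- rail_red (a point): mouth of the red rail pair (lowest): the point midway between the two rails at their front ends, on the level where the tray's underside rides (60 mm above the bench). Its x axis points level into the rack along the rails, z up, y across.
- rail_yellow (a point): mouth of the yellow rail pair (middle): the point midway between the two rails at their front ends, on the level where the tray's underside rides (120 mm above the bench). Its x axis points level into the rack along the rails, z up, y across.
- rail_blue (a point): mouth of the blue rail pair (top): the point midway between the two rails at their front ends, on the level where the tray's underside rides (180 mm above the bench). Its x axis points level into the rack along the rails, z up, y across.
- plate (a joint): upright aluminium back plate (80 mm wide, 40 to 205 mm high) which the tray's rear edge meets: metres pushed back from where it was set (0 at the start). It slides stiffly along the rails: it gives at about 6 N and stays where left; 16 N is pressing hard. It is set differently every time, its face 100 to 155 mm beyond the rail mouths; this is not measured: feel for it.
- frame (a point): centre of the white square frame (62 mm, 16 mm high) on the black card board that is fixed on the bench; the card lying in it names the rail pair to use
- card_red: red card, 40 mm square, 4 mm thick, fixed on the card board, in the white frame or beside it; origin at the centre of its underside
- card_yellow: yellow card, 40 mm square, 4 mm thick, fixed on the card board, in the white frame or beside it; origin at the centre of its underside
- card_blue: blue card, 40 mm square, 4 mm thick, fixed on the card board, in the white frame or beside it; origin at the centre of its underside
- bin: bystander: open black plastic bin, 80 x 70 x 60 mm; origin under its centre
- bottle: bystander: green bottle with a red cap, 54 mm across, 130 mm tall; origin under its centre
- driver: bystander: screwdriver lying on the bench; origin under its middle
Not all that is in view belongs to the job. Of the things shaped like the part that bears frame, the black one is meant.

How it is judged:
By the outcome, as a careful person would: the job done as asked, in the order asked, and still so for the second after the job is handed in, with the robot touching nothing.
It also fails if it takes over 51 s, if anything falls off the work surface, if the arm or the gripper's body presses on something with over 40 N, if the wrist force passes 120 N, or if a joint passes its speed limit or range.

### The arm

A 6-joint arm with a two-finger parallel gripper is mounted at the origin on the work surface. World frame = base frame: x ahead of the robot, y to its left, z up, the work surface at z = 0. Lengths are in m, angles in degrees, forces in N, time in s.
With the tool pointing down it reaches from about 0.25 to 0.725 m from the base axis. Payload 4 kg.
Tool frame: the origin (TCP) lies midway between the tips of the shut fingers; the grasp point (between the pads) lies 19 mm behind it; z points along the fingers, y is the line along which they close (so a half turn about z gives the same grasp; the last joint's range is limited). The gripper opens to 85 mm and grips with 20 to 120 N. Pads are 22 mm wide; open, the fingers measure 114 mm over their backs; the gripper's body (76 mm by 85 mm) begins 54 mm behind the grasp point. The pads swing forward as they close: fully open they stand 13 mm farther back than shut.
Start: joints at [-70.646, 13.785, 0.286, 76.501, 0, 90], TCP at [0.166, -0.472, 0.231] pointing down, gripper open.
Joint ranges: [-155.79, 155.79], [-60.16, 107.12], [-62.33, 73.08], [-114, 123.19], [-81.49, 82.49], [-180, 180]. Speed limits (degrees/s): [159.86, 159.86, 180, 180, 180, 180].

### API

Orientations are given as [roll, pitch, yaw] about the fixed x, y, z axes, in that order (R = Rz(yaw) Ry(pitch) Rx(roll)).
In Python, from workcell import arm gives the robot as it stands.
- The arm moves only by the shell command python3 -m inch 'ROWS'. ROWS is JSON, a list of rows, each an object of numbers: "wx", "wy", "wz": the turn, a rotation vector about the world's x, y, z in units of 6 degrees (1.0 is 6 degrees); "dx", "dy", "dz": the shift along the world's x, y, z in units of 30 mm (1.0 is 30 mm); "hand": the closure, from 0 (fully open) to 1 (shut). A call has 1 to 20 rows; each row shifts and turns the commanded pose from where the row before left it; what a row does not reach is not made up. A row lasts 1/8 s, in which the tool goes at most 62.5 mm and 10.7 degrees, less where a joint would pass 70% of its speed; a pose out of reach is approached as far as the arm can. A call is refused whole if a number of a shift passes 1 or a number of a turn 1, either way. A call with a gripper value outside its range is refused whole. The fingers move at their own pace and stop on an object; the grip force is fixed at half the most. Time passes only in rows, so rows that do not move let the fingers close. It gives the time, the measured TCP pose, the force, the opening and the grip force at its end, in the units of the state.
- arm.sense(): the state, without advancing time (a new reading comes with each control period).
- arm.grab_frame(name): name is "scene" or "top"; returns a dict with "pixels" (420x560x3 uint8, blue, green, red), "camera_matrix" (3x3 intrinsics, pixels), "k1" (the pictures are not rectified: a ray, as slopes to the right and down, at radius r is drawn at 1 + k1 r^2 times it, then the intrinsics apply), "rvec" (rotation vector, rad) and "tvec" (3), from world to camera coordinates, as OpenCV has them. Camera axes: x right, y down, z forward; pixel columns grow to the right and rows downward; lengths in m; the calibration is good to about 2 mm. A picture is of the moment at which its call begins. There is no depth.
- arm.finish_job(): hands the job in; it is judged then, once.
The state is a dict: "clock": time; "joint_pos": joint angles; "dq": joint speeds; "joint_efforts": joint torques, N m; "tool_pos": TCP position; "tcp_rot": TCP orientation; "force": force on the tool from outside, world axes, zero at the start; "torque": the same for the moment, N m; "finger_gap": finger opening in m; "gripper_force": force on a finger pad.
Only numpy, scipy, OpenCV 4.12 (cv2) and the standard library are available. Lean on these libraries where they do the work, as an engineer would, in place of code of your own. Each camera call takes 0.05 s, during which the arm holds its last target. There are 200 camera calls.

## Working session

There is one attempt and no reset: what is moved stays moved. The work goes in short steps, Python scripts to look and compute and a shell command to move; the robot and the scene stay as the last step left them, time stands still between calls to the robot, and variables do not carry over. Pictures are saved under pics/ and viewed, at most 10 in all, crops included, and the job is handed in when it is done.

```bash
mkdir -p pics; python3 - <<'E'
from workcell import arm
import cv2
for n in("scene","top"):
    f=arm.grab_frame(n); cv2.imwrite(f"pics/{n}0.png",f["pixels"]); print(f["camera_matrix"],f["k1"],f["rvec"],f["tvec"])
print(arm.sense())
E
```

```text
[[423.32223898   0.         277.15093596]
 [  0.         423.32223898 207.91923304]
 [  0.           0.           1.        ]] -0.042272239160273825 [ 1.72070905  1.72130584 -0.78772467] [-0.10763386 -0.24126943  1.44833074]
[[506.80577479   0.         275.57935836]
 [  0.         506.80577479 207.65441206]
 [  0.           0.           1.        ]] 0.01450785704381459 [ 2.15002018 -2.17217388  0.1374693 ] [0.11045119 0.53362651 1.35842486]
{'clock': 0.1, 'joint_pos': array([-7.06476771e+01,  1.38259894e+01,  2.21396892e-01,  7.65016210e+01,
       -6.60012017e-04,  8.99990357e+01]), 'dq': array([ 0.03165175, -0.01723917,  0.1297695 ,  0.05239201, -0.01595496,
       -0.02874553]), 'joint_efforts': array([ 7.83817768e-05, -3.73139763e+01,  2.53009593e+01,  1.09067673e-02,
       -6.09594576e-05, -1.96182761e-06]), 'tool_pos': array([ 0.16549754, -0.47121743,  0.23051823]), 'tcp_rot': array([-1.79893786e+02,  6.58223272e-04,  1.93532884e+01]), 'force': array([-0.81960029, -0.79090369, -1.18148192]), 'torque': array([-0.04194578,  0.04324591, -0.02079697]), 'gripper_force': 0.0, 'finger_gap': 0.08547329713873779}
```

View pics/scene0.png

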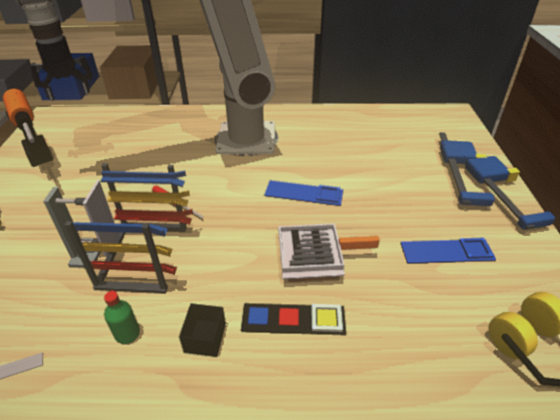

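View pics/top0.png

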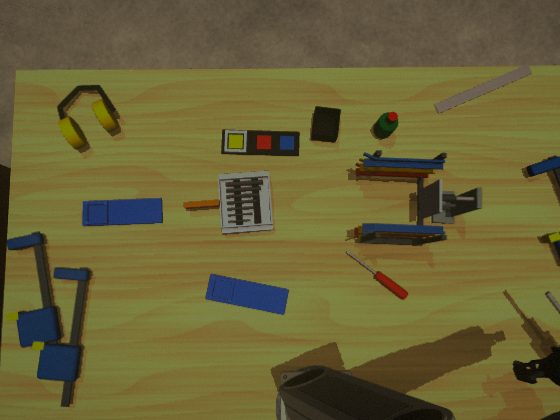

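The top view has the yellow card in the white frame at (236,141) on the black board. The tray is at (246,202), its orange handle at (203,204). The rack mouth, at about (357,200), faces the tray, which is +y in the world. I'll measure the handle and the rails next.

```bash
cat > h.py <<'E'
import numpy as np, cv2
from workcell import arm
def und(f,px):
    K=f["camera_matrix"]; return cv2.undistortPoints(np.array(px,float).reshape(-1,1,2),K,np.array([f["k1"],0,0,0.]))[:,0]
def rays(f,px):
    R=cv2.Rodrigues(np.array(f["rvec"],float))[0]; t=np.array(f["tvec"],float).ravel()
    u=und(f,px); d=np.c_[u,np.ones(len(u))]@R; return -R.T@t,d
def onz(f,px,z):
    o,d=rays(f,px); return o+d*((z-o[2])/d[:,2])[:,None]
def proj(f,P):
    return cv2.projectPoints(np.array(P,float).reshape(-1,1,3),np.array(f["rvec"],float),np.array(f["tvec"],float),f["camera_matrix"],np.array([f["k1"],0,0,0.]))[0][:,0]
def mask(f,lo,hi,roi):
    h=cv2.cvtColor(f["pixels"],cv2.COLOR_BGR2HSV); m=cv2.inRange(h,lo,hi); z=np.zeros_like(m); x0,y0,x1,y1=roi; z[y0:y1,x0:x1]=m[y0:y1,x0:x1]; return z
E
python3 - <<'E'
from h import *
t=arm.grab_frame("top"); s=arm.grab_frame("scene")
for f,roi,n,z in((t,(170,190,222,220),"top",.063),(s,(335,225,390,260),"scene",.06)):
    m=mask(f,(5,150,80),(18,255,255),roi); c=max(cv2.findContours(m,0,1)[0],key=cv2.contourArea)
    r=cv2.minAreaRect(c); b=cv2.boxPoints(r); print(n,b.round(1).tolist(),onz(f,b,z).round(4).tolist(),onz(f,[r[0]],z).round(4))
# tray outline in top: bright unsaturated
h=cv2.cvtColor(t["pixels"],cv2.COLOR_BGR2HSV)
m=mask(t,(0,0,90),(180,75,255),(212,160,285,245)); c=max(cv2.findContours(m,0,1)[0],key=cv2.contourArea)
r=cv2.minAreaRect(c); b=cv2.boxPoints(r); P=onz(t,b,.045);print("tray",b.round(1).tolist(),P.round(4).tolist(),np.linalg.norm(np.diff(P,axis=0),axis=1))
a=cv2.resize(t["pixels"][140:255,340:490],None,fx=5,fy=5,interpolation=2); cv2.imwrite("pics/rt.png",a)
a=cv2.resize(s["pixels"][160:300,40:210],None,fx=4.2,fy=4.2,interpolation=2);cv2.imwrite("pics/rs.png",a)
E
```

```text
top [[183.60000610351562, 201.89999389648438], [217.89999389648438, 199.0], [218.39999389648438, 204.6999969482422], [184.0, 207.60000610351562]] [[0.5491, 0.3518, 0.063], [0.5559, 0.2598, 0.063], [0.5404, 0.2585, 0.063], [0.5336, 0.3504, 0.063]] [[0.5448 0.3052 0.063 ]]
scene [[339.70001220703125, 237.60000610351562], [377.8999938964844, 235.6999969482422], [378.5, 246.89999389648438], [340.29998779296875, 248.8000030517578]] [[0.541, 0.2587, 0.06], [0.5352, 0.3502, 0.06], [0.5718, 0.3452, 0.06], [0.5772, 0.2561, 0.06]] [[0.5566 0.3024 0.06  ]]
tray [[216.5, 174.10000610351562], [268.5, 170.1999969482422], [272.79998779296875, 229.0], [220.89999389648438, 232.89999389648438]] [[0.6274, 0.2658, 0.045], [0.6368, 0.1235, 0.045], [0.4751, 0.1131, 0.045], [0.4661, 0.2535, 0.045]] [0.14262056 0.16207451 0.1406242 ]
```

View pics/rt.png

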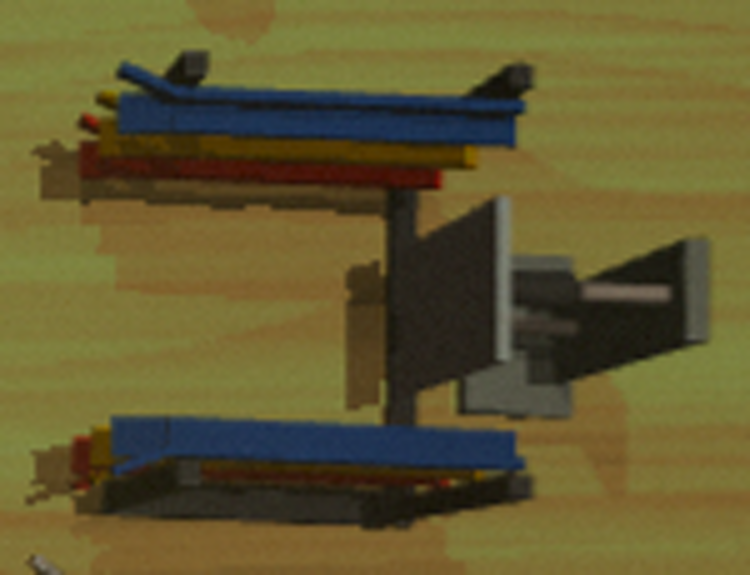

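View pics/rs.png

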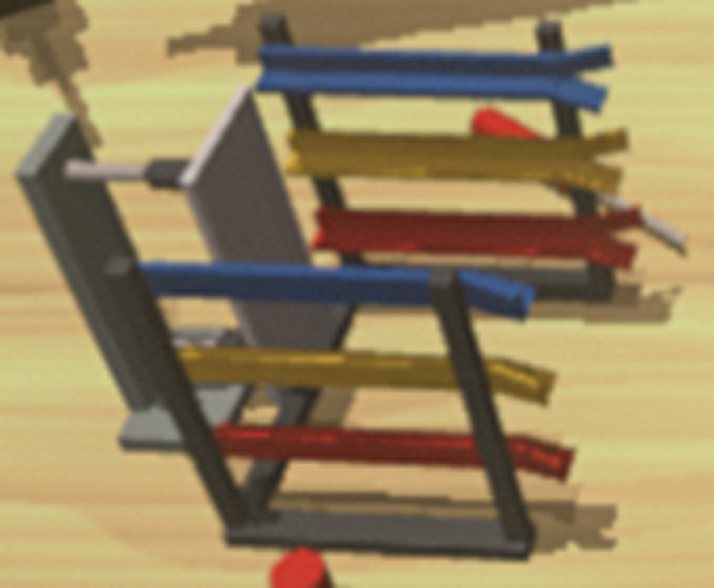

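The crops show blue ledge seams (the mouth line) near x=167 in the top crop. The inner ledge edges run (118,133)→(515,147) and (112,418)→(515,432), and the plate's top edge is near x≈497, y 200–360. I'll fit these lines.

```bash
python3 - <<'E'
from h import *
t=arm.grab_frame("top"); s=arm.grab_frame("scene")
m=mask(t,(100,120,40),(130,255,255),(360,140,450,250))
def edge(lo,hi,last):
    p=[]
    for x in range(378,440):
        y=np.flatnonzero(m[lo:hi,x])
        if len(y): p.append((x+.0,(y.max()+.5 if last else y.min()-.5)+lo))
    return np.array(p)
L=[]
for a in((150,180,True),(215,240,False)):
    p=edge(*a); P=onz(t,p,.18)[:,:2]; k=np.polyfit(P[:,1],P[:,0],1); L.append(k); print("x=k*y+c",k,"resid",np.std(P[:,0]-np.polyval(k,P[:,1])))
k=(L[0]+L[1])/2; ang=np.arctan(k[0]); print("gap",(L[0][1]-L[1][1]+(L[0][0]-L[1][0])*-.2)*np.cos(ang))
q=np.array([[167,133],[167,420],[515,147],[515,432],[497,200],[500,360],[118,133],[112,418]])/5+[340,140]-.4
P=onz(t,q,.18); P[4:6]=onz(t,q[4:6],.205); print(P.round(4).tolist())
d=np.array([-np.sin(ang),-np.cos(ang)]); 
y=P[:2,1].mean(); M=np.array([np.polyval(k,y),y]); print("mouth",M,"dir",d,"yaw",np.degrees(np.arctan2(d[1],d[0])),"dists",((P[:,:2]-M)@d).round(4))
# check: project yellow-ledge inner corners at mouth, back, front lip into scene / top crops
n=np.array([-d[1],d[0]])
for z in(.12,.18):
  C=[[*(M+d*a+n*b),z] for a in(-.025,0,.17-.01) for b in(.071,-.071)]
  print(z,"scenecrop",((proj(s,C)-[40,160])*4.2).round(0).tolist(),"topcrop",((proj(t,C)-[340,140])*5).round(0).tolist())
E
```

```text
x=k*y+c [0.05602434 0.62690376] resid 0.0007695672274635507
x=k*y+c [0.05053639 0.48181007] resid 0.0010323121379070986
gap 0.14379214751464753
[[0.6177, -0.1364, 0.18], [0.4751, -0.1316, 0.18], [0.6089, -0.3082, 0.18], [0.4675, -0.3011, 0.18], [0.578, -0.2897, 0.205], [0.5002, -0.2873, 0.205], [0.6179, -0.1121, 0.18], [0.4763, -0.1048, 0.18]]
mouth [ 0.54721741 -0.13399869] dir [-0.0532049  -0.99858362] yaw -93.04985628973674 dists [-0.0013  0.0014  0.1707  0.1711  0.1538  0.1555 -0.0256 -0.0254]
0.12 scenecrop [[557.0, 355.0], [617.0, 174.0], [509.0, 353.0], [574.0, 173.0], [208.0, 341.0], [302.0, 165.0]] topcrop [[97.0, 151.0], [90.0, 424.0], [145.0, 154.0], [139.0, 426.0], [454.0, 167.0], [452.0, 440.0]]
0.18 scenecrop [[535.0, 270.0], [600.0, 91.0], [485.0, 268.0], [556.0, 90.0], [171.0, 257.0], [274.0, 82.0]] topcrop [[117.0, 128.0], [111.0, 413.0], [168.0, 130.0], [162.0, 415.0], [491.0, 144.0], [490.0, 430.0]]
```

```bash
python3 -m inch '[{"dx":0.4,"dy":1,"wz":0.62,"hand":0},{"dx":0.48,"dy":1,"wz":0.62,"hand":0},{"dx":0.48,"dy":1,"wz":0.62,"hand":0},{"dx":0.48,"dy":1,"wz":0.62,"hand":0},{"dx":0.48,"dy":1,"wz":0.62,"hand":0},{"dx":0.48,"dy":1,"wz":0.62,"hand":0},{"dx":0.48,"dy":1,"wz":0.62,"hand":0},{"dx":0.48,"dy":1,"wz":0.62,"hand":0},{"dx":0.48,"dy":1,"wz":0.62,"hand":0},{"dx":0.48,"dy":1,"wz":0.62,"hand":0},{"dx":0.48,"dy":1,"wz":0.62,"hand":0},{"dx":0.48,"dy":1,"wz":0.62,"hand":0},{"dx":0.48,"dy":1,"wz":0.62,"hand":0},{"dx":0.48,"dy":1,"wz":0.62,"hand":0},{"dx":0.48,"dy":1,"wz":0.62,"hand":0},{"dx":0.48,"dy":1,"wz":0.62,"hand":0},{"dx":0.48,"dy":1,"wz":0.62,"hand":0},{"dx":0.48,"dy":1,"wz":0.62,"hand":0},{"dx":0.48,"dy":1,"wz":0.62,"hand":0},{"dx":0.48,"dy":1,"wz":0.62,"hand":0}]'
```

```text
schema error: expected keys wx, wy, wz, dx, dy, dz, hand
```

```bash
python3 -m inch '[{"wx":0,"wy":0,"wz":0.62,"dx":0.4,"dy":1,"dz":0,"hand":0},{"wx":0,"wy":0,"wz":0.62,"dx":0.48,"dy":1,"dz":0,"hand":0},{"wx":0,"wy":0,"wz":0.62,"dx":0.48,"dy":1,"dz":0,"hand":0},{"wx":0,"wy":0,"wz":0.62,"dx":0.48,"dy":1,"dz":0,"hand":0},{"wx":0,"wy":0,"wz":0.62,"dx":0.48,"dy":1,"dz":0,"hand":0},{"wx":0,"wy":0,"wz":0.62,"dx":0.48,"dy":1,"dz":0,"hand":0},{"wx":0,"wy":0,"wz":0.62,"dx":0.48,"dy":1,"dz":0,"hand":0},{"wx":0,"wy":0,"wz":0.62,"dx":0.48,"dy":1,"dz":0,"hand":0},{"wx":0,"wy":0,"wz":0.62,"dx":0.48,"dy":1,"dz":0,"hand":0},{"wx":0,"wy":0,"wz":0.62,"dx":0.48,"dy":1,"dz":0,"hand":0},{"wx":0,"wy":0,"wz":0.62,"dx":0.48,"dy":1,"dz":0,"hand":0},{"wx":0,"wy":0,"wz":0.62,"dx":0.48,"dy":1,"dz":0,"hand":0},{"wx":0,"wy":0,"wz":0.62,"dx":0.48,"dy":1,"dz":0,"hand":0},{"wx":0,"wy":0,"wz":0.62,"dx":0.48,"dy":1,"dz":0,"hand":0},{"wx":0,"wy":0,"wz":0.62,"dx":0.48,"dy":1,"dz":0,"hand":0},{"wx":0,"wy":0,"wz":0.62,"dx":0.48,"dy":1,"dz":0,"hand":0},{"wx":0,"wy":0,"wz":0.62,"dx":0.48,"dy":1,"dz":0,"hand":0},{"wx":0,"wy":0,"wz":0.62,"dx":0.48,"dy":1,"dz":0,"hand":0},{"wx":0,"wy":0,"wz":0.62,"dx":0.48,"dy":1,"dz":0,"hand":0},{"wx":0,"wy":0,"wz":0.62,"dx":0.48,"dy":1,"dz":0,"hand":0}]'
```

```text
clock: 2.8
tool_pos: [0.4517, 0.1293, 0.2313]
tcp_rot: [180.0, 0.0, 93.9]
force: [0.1, 0.4, 0.3]
finger_gap: 0.0855
gripper_force: 0.0
```

```bash
python3 -m inch '[{"wx":0,"wy":0,"wz":0,"dx":0.44,"dy":0.85,"dz":0,"hand":0},{"wx":0,"wy":0,"wz":0,"dx":0.44,"dy":0.85,"dz":0,"hand":0},{"wx":0,"wy":0,"wz":0,"dx":0.44,"dy":0.85,"dz":0,"hand":0},{"wx":0,"wy":0,"wz":0,"dx":0.44,"dy":0.85,"dz":0,"hand":0},{"wx":0,"wy":0,"wz":0,"dx":0.44,"dy":0.85,"dz":0,"hand":0},{"wx":0,"wy":0,"wz":0,"dx":0.44,"dy":0.85,"dz":-0.5,"hand":0},{"wx":0,"wy":0,"wz":0,"dx":0.44,"dy":0.85,"dz":-0.8,"hand":0},{"wx":0,"wy":0,"wz":0,"dx":0,"dy":0,"dz":-1,"hand":0},{"wx":0,"wy":0,"wz":0,"dx":0,"dy":0,"dz":-1,"hand":0},{"wx":0,"wy":0,"wz":0,"dx":0,"dy":0,"dz":-1,"hand":0},{"wx":0,"wy":0,"wz":0,"dx":0,"dy":0,"dz":0,"hand":0}]'; python3 -c "
from h import *
for n in('scene','top'):
  cv2.imwrite('pics/%s1.png'%n,arm.grab_frame(n)['pixels'])
a=cv2.imread('pics/scene1.png')[120:300,250:430];b=cv2.imread('pics/top1.png')[120:300,130:310]
cv2.imwrite('pics/g.png',cv2.resize(np.hstack([a,b]),None,fx=2.2,fy=2.2))"
```

```text
clock: 4.18
tool_pos: [0.5416, 0.3056, 0.0992]
tcp_rot: [-179.6, 0.2, 93.8]
force: [0.3, -0.5, 0.5]
finger_gap: 0.0851
gripper_force: 0.0
```

View pics/g.png

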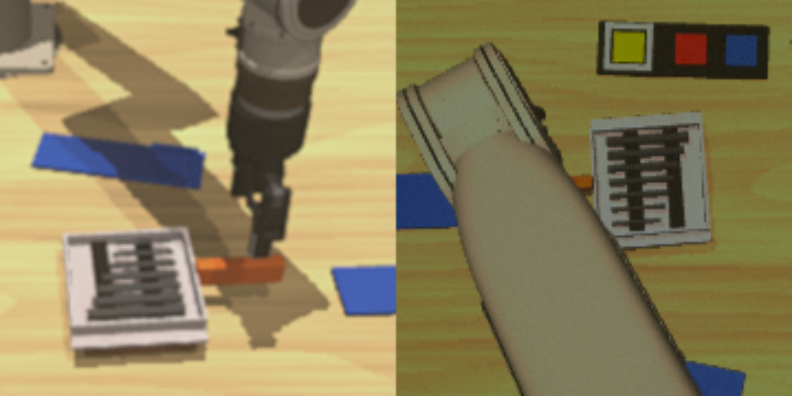

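The open fingers are directly above the handle, at about (262,250) in the left crop, and its end sticks out past them. I'll descend and grip.

```bash
python3 -m inch '[{"wx":0,"wy":0,"wz":0,"dx":0.08,"dy":0.05,"dz":-0.8,"hand":0},{"wx":0,"wy":0,"wz":0,"dx":0,"dy":0,"dz":-0.8,"hand":0},{"wx":0,"wy":0,"wz":0,"dx":0,"dy":0,"dz":-0.65,"hand":0},{"wx":0,"wy":0,"wz":0,"dx":0,"dy":0,"dz":0,"hand":0.4},{"wx":0,"wy":0,"wz":0,"dx":0,"dy":0,"dz":0,"hand":0.6},{"wx":0,"wy":0,"wz":0,"dx":0,"dy":0,"dz":0,"hand":0.8},{"wx":0,"wy":0,"wz":0,"dx":0,"dy":0,"dz":0,"hand":1},{"wx":0,"wy":0,"wz":0,"dx":0,"dy":0,"dz":0,"hand":1},{"wx":0,"wy":0,"wz":0,"dx":0,"dy":0,"dz":0,"hand":1},{"wx":0,"wy":0,"wz":0,"dx":0,"dy":0,"dz":0,"hand":1}]'
```

```text
clock: 5.52
tool_pos: [0.5466, 0.3087, 0.036]
tcp_rot: [179.9, -0.0, 93.8]
force: [-0.7, -0.3, 4.9]
finger_gap: 0.0147
gripper_force: 60.6
```

```bash
python3 -m inch '[{"wx":0,"wy":0,"wz":0,"dx":0,"dy":0,"dz":0.2,"hand":1},{"wx":0,"wy":0,"wz":0,"dx":0,"dy":0,"dz":0.4,"hand":1},{"wx":0,"wy":0,"wz":0,"dx":0,"dy":0,"dz":0.5,"hand":1},{"wx":0,"wy":0,"wz":0,"dx":0,"dy":0,"dz":0.6,"hand":1},{"wx":0,"wy":0,"wz":0,"dx":0,"dy":0,"dz":0.6,"hand":1},{"wx":0,"wy":0,"wz":0,"dx":0,"dy":0,"dz":0.5,"hand":1},{"wx":0,"wy":0,"wz":0,"dx":0,"dy":0,"dz":0.4,"hand":1},{"wx":0,"wy":0,"wz":0,"dx":0,"dy":0,"dz":0.2,"hand":1},{"wx":0,"wy":0,"wz":0,"dx":0,"dy":0,"dz":0,"hand":1},{"wx":0,"wy":0,"wz":0,"dx":0,"dy":0,"dz":0,"hand":1}]'; python3 -c "
from h import *
for n in('scene','top'):
  cv2.imwrite('pics/%s2.png'%n,arm.grab_frame(n)['pixels'])
a=cv2.imread('pics/scene2.png')[120:300,250:430];b=cv2.imread('pics/top2.png')[120:300,130:310]
cv2.imwrite('pics/g2.png',cv2.resize(np.hstack([a,b]),None,fx=2.2,fy=2.2,interpolation=cv2.INTER_CUBIC)); s=arm.sense(); print(s['torque'])"
```

```text
clock: 6.78
tool_pos: [0.5457, 0.308, 0.136]
tcp_rot: [-179.9, 0.0, 93.8]
force: [-0.8, -0.1, -1.3]
finger_gap: 0.0147
gripper_force: 59.5
[0.27858405 0.02898248 0.06406411]
```

View pics/g2.png

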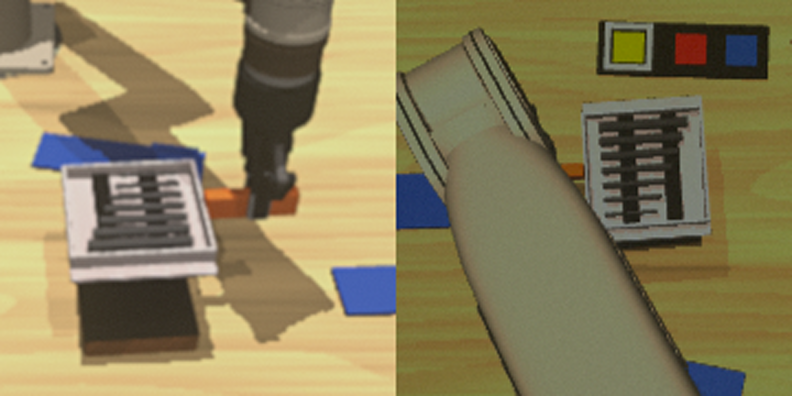

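```bash
cat >> h.py <<'E'
def tri(fs,ps):
    A=np.zeros((3,3));b=np.zeros(3)
    for f,p in zip(fs,ps):
        o,d=rays(f,[p]); d=d[0]/np.linalg.norm(d[0]); M=np.eye(3)-np.outer(d,d); A+=M;b+=M@o
    return np.linalg.solve(A,b)
E
python3 - <<'E'
from h import *
t=arm.grab_frame("top"); s=arm.grab_frame("scene")
R={}
for n,f,roi in(("s",s,(270,185,352,255)),("t",t,(212,155,275,236))):
    m=mask(f,(0,0,85 if n=="t" else 110),(180,70,255),roi); m=cv2.morphologyEx(m,cv2.MORPH_CLOSE,np.ones((5,5)))
    c=max(cv2.findContours(m,0,1)[0],key=cv2.contourArea); h=cv2.convexHull(c)
    print(n,cv2.approxPolyDP(h,2.0,True)[:,0].tolist())
    # line fit of +x flange edge (scene: bottom, top: top)
    ys=[];xs=[]
    for x in range(288,342) if n=="s" else range(222,262):
        y=np.flatnonzero(m[:,x])
        if len(y): xs.append(x); ys.append(y.max()+.5 if n=="s" else y.min()-.5)
    k=np.polyfit(xs,ys,1); R[n]=k; print(k, np.std(np.polyval(k,xs)-ys))
# intersect scene edge plane with top rays
o,d=rays(s,[[285,np.polyval(R["s"],285)],[345,np.polyval(R["s"],345)]]); nrm=np.cross(d[0],d[1])
for x in(220,240,262):
    O,D=rays(t,[[x,np.polyval(R["t"],x)]]); D=D[0]; print(x,(O+D*(nrm@(o-O))/(nrm@D)).round(4))
# handle in scene & top
E
```

```text
s [[343, 189], [348, 244], [282, 247], [271, 196], [332, 186]]
[-4.71507528e-02  2.60977060e+02] 0.3088831194844133
t [[267, 163], [272, 226], [230, 229], [216, 209], [215, 167]]
[-6.51031895e-02  1.80322420e+02] 0.27428057011838375
220 [0.6321 0.2474 0.1306]
240 [0.635  0.196  0.1305]
262 [0.6383 0.1393 0.1303]
```

```bash
python3 -m inch '[{"wx":0,"wy":0,"wz":-0.1,"dx":0.04,"dy":-0.3,"dz":0,"hand":1},{"wx":0,"wy":0,"wz":-0.1,"dx":0.05,"dy":-0.5,"dz":0,"hand":1},{"wx":0,"wy":0,"wz":-0.1,"dx":0.05,"dy":-0.7,"dz":0,"hand":1},{"wx":0,"wy":0,"wz":-0.1,"dx":0.05,"dy":-0.7,"dz":0,"hand":1},{"wx":0,"wy":0,"wz":-0.1,"dx":0.05,"dy":-0.7,"dz":0,"hand":1},{"wx":0,"wy":0,"wz":-0.1,"dx":0.05,"dy":-0.7,"dz":0,"hand":1},{"wx":0,"wy":0,"wz":-0.1,"dx":0.05,"dy":-0.7,"dz":0,"hand":1},{"wx":0,"wy":0,"wz":-0.1,"dx":0.05,"dy":-0.7,"dz":0,"hand":1},{"wx":0,"wy":0,"wz":-0.1,"dx":0.05,"dy":-0.7,"dz":0,"hand":1},{"wx":0,"wy":0,"wz":-0.1,"dx":0.05,"dy":-0.6,"dz":-0.1,"hand":1},{"wx":0,"wy":0,"wz":-0.1,"dx":0,"dy":-0.3,"dz":-0.1,"hand":1},{"wx":0,"wy":0,"wz":0,"dx":0,"dy":-0.1,"dz":0,"hand":1},{"wx":0,"wy":0,"wz":0,"dx":0,"dy":0,"dz":0,"hand":1},{"wx":0,"wy":0,"wz":0,"dx":0,"dy":0,"dz":0,"hand":1}]'; python3 -c "
from h import *
for n in('scene','top'):
  cv2.imwrite('pics/%s3.png'%n,arm.grab_frame(n)['pixels'])
a=cv2.imread('pics/scene3.png')[140:320,60:360];b=cv2.imread('pics/top3.png')[120:300,190:490]
cv2.imwrite('pics/g3.png',cv2.resize(np.vstack([a,b]),None,fx=1.66,fy=1.66,interpolation=cv2.INTER_CUBIC))"
```

```text
clock: 8.72
tool_pos: [0.5608, 0.1079, 0.1309]
tcp_rot: [180.0, -0.0, 87.2]
force: [1.5, -0.8, -2.3]
finger_gap: 0.0149
gripper_force: 59.4
```

View pics/g3.png

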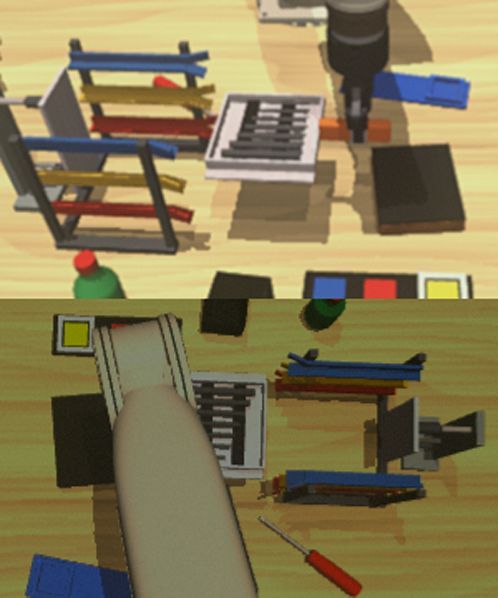

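The tray, held level, is about 5 cm in front of the mouth at the yellow level. Next I'll measure its lateral alignment from its rear corners in the top view and its height from the flange edge.

```bash
python3 - <<'E'
from h import *
t=arm.grab_frame("top"); s=arm.grab_frame("scene")
m=mask(t,(0,0,85),(180,70,255),(300,155,358,240)); m=cv2.morphologyEx(m,cv2.MORPH_OPEN,np.ones((3,3)));m=cv2.morphologyEx(m,cv2.MORPH_CLOSE,np.ones((9,9)))
c=max(cv2.findContours(m,0,1)[0],key=cv2.contourArea); h=cv2.convexHull(c); print(cv2.approxPolyDP(h,2.0,True)[:,0].tolist())
top=[];bot=[]
for x in range(320,346):
    y=np.flatnonzero(m[:,x]); top.append((x,y.min()-.5)); bot.append((x,y.max()+.5))
right=[(np.flatnonzero(m[y]).max()+.5,y) for y in range(172,218)]
z=.1275
def fit(p): 
    P=onz(t,p,z)[:,:2]; return P
for n,p in(("+x",top),("-x",bot)):
    P=fit(p); k=np.polyfit(P[:,1],P[:,0],1); print(n,k,np.polyval(k,[-.07,-.05]),np.std(np.polyval(k,P[:,1])-P[:,0]), "off rail", np.polyval(k,-.07)-(.0533*-.07+.55436))
P=fit(right); k=np.polyfit(P[:,0],P[:,1],1); print("rear",k,np.polyval(k,.55))
m=mask(s,(0,0,110),(180,70,255),(180,180,260,255)); m=cv2.morphologyEx(m,cv2.MORPH_CLOSE,np.ones((5,5)))
q=[(x,np.flatnonzero(m[:,x]).max()+.5) for x in range(192,245)]; q=np.array(q); k=np.polyfit(q[:,0],q[:,1],1)
print("scene resid",np.std(np.polyval(k,q[:,0])-q[:,1]))
o,d=rays(s,[[190,np.polyval(k,190)],[245,np.polyval(k,245)]]); n=np.cross(d[0],d[1]); kt=np.polyfit(*np.array(top).T,1)
for x in(320,335,348):
    O,D=rays(t,[[x,np.polyval(kt,x)]]); D=D[0]; print((O+D*(n@(o-O))/(n@D)).round(4))
E
```

```text
[[300, 158], [349, 165], [347, 228], [319, 239], [300, 239]]
+x [0.0463657  0.63636017] [0.63311457 0.63404188] 0.0007570082844494916 off rail 0.08248557096028153
-x [0.01857266 0.47141722] [0.47011714 0.47048859] 0.00046230070315124883 off rail -0.08051186239632296
rear [-0.05835713 -0.04522384] -0.07732026431518144
scene resid 0.385060885503756
[ 0.6366 -0.0107  0.1241]
[ 0.6346 -0.0494  0.1249]
[ 0.6329 -0.0829  0.1257]
```

```bash
python3 -m inch '[{"wx":0,"wy":0,"wz":0,"dx":-0.03,"dy":-0.2,"dz":-0.06,"hand":1},{"wx":0,"wy":0,"wz":0,"dx":-0.016,"dy":-0.3,"dz":0,"hand":1},{"wx":0,"wy":0,"wz":0,"dx":-0.016,"dy":-0.3,"dz":0,"hand":1},{"wx":0,"wy":0,"wz":0,"dx":-0.016,"dy":-0.3,"dz":0,"hand":1},{"wx":0,"wy":0,"wz":0,"dx":-0.016,"dy":-0.3,"dz":0,"hand":1},{"wx":0,"wy":0,"wz":0,"dx":-0.016,"dy":-0.3,"dz":0,"hand":1},{"wx":0,"wy":0,"wz":0,"dx":-0.016,"dy":-0.3,"dz":0,"hand":1},{"wx":0,"wy":0,"wz":0,"dx":-0.016,"dy":-0.3,"dz":0,"hand":1},{"wx":0,"wy":0,"wz":0,"dx":-0.01,"dy":-0.2,"dz":0,"hand":1},{"wx":0,"wy":0,"wz":0,"dx":0,"dy":0,"dz":0,"hand":1}]'
```

```text
clock: 10.18
tool_pos: [0.5562, 0.0318, 0.129]
tcp_rot: [-180.0, -0.0, 87.1]
force: [-0.1, 0.5, -1.7]
finger_gap: 0.0151
gripper_force: 59.4
```

```bash
python3 -m inch '[{"wx":0,"wy":0,"wz":0,"dx":-0.013,"dy":-0.25,"dz":0,"hand":1},{"wx":0,"wy":0,"wz":0,"dx":-0.013,"dy":-0.25,"dz":0,"hand":1},{"wx":0,"wy":0,"wz":0,"dx":-0.013,"dy":-0.25,"dz":0,"hand":1},{"wx":0,"wy":0,"wz":0,"dx":-0.013,"dy":-0.25,"dz":0,"hand":1},{"wx":0,"wy":0,"wz":0,"dx":-0.013,"dy":-0.25,"dz":0,"hand":1},{"wx":0,"wy":0,"wz":0,"dx":-0.013,"dy":-0.25,"dz":0,"hand":1},{"wx":0,"wy":0,"wz":0,"dx":-0.013,"dy":-0.25,"dz":0,"hand":1},{"wx":0,"wy":0,"wz":0,"dx":-0.013,"dy":-0.25,"dz":0,"hand":1},{"wx":0,"wy":0,"wz":0,"dx":-0.013,"dy":-0.25,"dz":0,"hand":1},{"wx":0,"wy":0,"wz":0,"dx":0,"dy":0,"dz":0,"hand":1}]'; python3 -c "
from h import *
for n in('scene','top'):
  cv2.imwrite('pics/%s4.png'%n,arm.grab_frame(n)['pixels'])
a=cv2.imread('pics/scene4.png')[150:310,30:270];b=cv2.imread('pics/top4.png')[130:260,250:490]
cv2.imwrite('pics/g4.png',cv2.resize(np.vstack([a,b]),None,fx=2,fy=2,interpolation=cv2.INTER_CUBIC))"
```

```text
clock: 11.42
tool_pos: [0.5527, -0.0358, 0.129]
tcp_rot: [-180.0, -0.0, 87.1]
force: [0.5, 0.6, -0.9]
finger_gap: 0.0149
gripper_force: 59.4
```

View pics/g4.png

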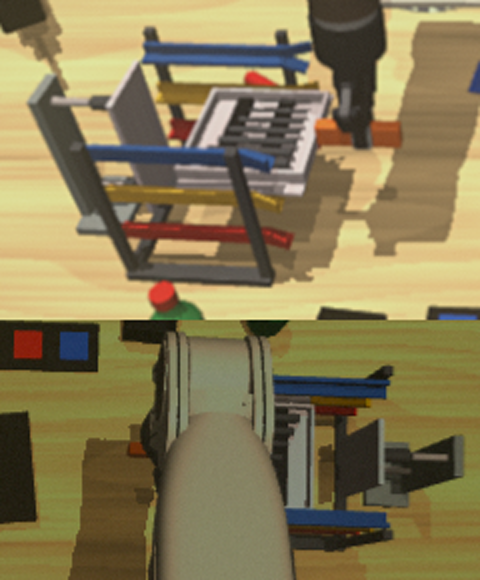

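The tray is inside the yellow pair, clear of the guides, with its rear about 6 cm short of the plate. I'll lower it onto the ledges.

```bash
python3 -m inch '[{"wx":0,"wy":0,"wz":0,"dx":0,"dy":0,"dz":-0.04,"hand":1},{"wx":0,"wy":0,"wz":0,"dx":0,"dy":0,"dz":-0.03,"hand":1},{"wx":0,"wy":0,"wz":0,"dx":0,"dy":0,"dz":0,"hand":1}]';python3 -c "
from workcell import arm;print(arm.sense()['torque'])"; python3 -m inch '[{"wx":0,"wy":0,"wz":0,"dx":0,"dy":0,"dz":-0.03,"hand":1},{"wx":0,"wy":0,"wz":0,"dx":0,"dy":0,"dz":0,"hand":1}]';python3 -c "
from workcell import arm;print(arm.sense()['torque'])"
```

```text
clock: 11.9
tool_pos: [0.5527, -0.035, 0.1268]
tcp_rot: [-180.0, -0.0, 87.2]
force: [-1.6, 0.3, -0.9]
finger_gap: 0.0149
gripper_force: 59.5
[ 0.26272134  0.01868689 -0.02578161]
clock: 12.15
tool_pos: [0.5529, -0.0352, 0.1262]
tcp_rot: [180.0, 0.0, 87.2]
force: [0.1, 1.7, -0.8]
finger_gap: 0.0149
gripper_force: 59.6
[ 0.18820139  0.03573711 -0.03425094]
```

```bash
python3 -m inch '[{"wx":0,"wy":0,"wz":0,"dx":-0.01,"dy":-0.2,"dz":0,"hand":1},{"wx":0,"wy":0,"wz":0,"dx":-0.01,"dy":-0.2,"dz":0,"hand":1},{"wx":0,"wy":0,"wz":0,"dx":-0.01,"dy":-0.2,"dz":0,"hand":1},{"wx":0,"wy":0,"wz":0,"dx":-0.01,"dy":-0.2,"dz":0,"hand":1},{"wx":0,"wy":0,"wz":0,"dx":-0.01,"dy":-0.2,"dz":0,"hand":1},{"wx":0,"wy":0,"wz":0,"dx":-0.01,"dy":-0.2,"dz":0,"hand":1},{"wx":0,"wy":0,"wz":0,"dx":0,"dy":0,"dz":0,"hand":1}]';python3 -c "
from workcell import arm;print(arm.sense()['torque'])"; python3 -m inch '[{"wx":0,"wy":0,"wz":0,"dx":-0.005,"dy":-0.1,"dz":0,"hand":1},{"wx":0,"wy":0,"wz":0,"dx":-0.005,"dy":-0.1,"dz":0,"hand":1},{"wx":0,"wy":0,"wz":0,"dx":0,"dy":0,"dz":0,"hand":1}]'
```

```text
clock: 13.02
tool_pos: [0.5511, -0.0724, 0.1261]
tcp_rot: [180.0, 0.1, 87.1]
force: [-0.0, -1.3, 0.4]
finger_gap: 0.0151
gripper_force: 59.8
[-0.20542671 -0.09436004  0.0879647 ]
clock: 13.4
tool_pos: [0.5508, -0.0774, 0.1261]
tcp_rot: [180.0, 0.0, 87.2]
force: [-0.0, 1.7, 1.4]
finger_gap: 0.0146
gripper_force: 60.0
```

```bash
S='import sys;from workcell import arm;import numpy as np;s=arm.sense();print(s["torque"].round(3))'
python3 -m inch '[{"wx":0,"wy":0,"wz":0,"dx":-0.003,"dy":-0.06,"dz":0.01,"hand":1},{"wx":0,"wy":0,"wz":0,"dx":-0.003,"dy":-0.06,"dz":0,"hand":1},{"wx":0,"wy":0,"wz":0,"dx":0,"dy":0,"dz":0,"hand":1}]'|sed -n '1,2p;4p'; python3 -c "$S"
python3 -m inch '[{"wx":0,"wy":0,"wz":0,"dx":-0.003,"dy":-0.05,"dz":0,"hand":1},{"wx":0,"wy":0,"wz":0,"dx":0,"dy":0,"dz":0,"hand":1}]'|sed -n '1,2p;4p'; python3 -c "$S"
```

```text
clock: 13.78
tool_pos: [0.5504, -0.0811, 0.1262]
force: [0.0, 0.4, 1.2]
[ 0.252 -0.132  0.039]
clock: 14.02
tool_pos: [0.5503, -0.0825, 0.1262]
force: [0.2, 0.8, 0.5]
[ 0.3   -0.11   0.049]
```

```bash
python3 -c "
from h import *
for n in('scene','top'):
  cv2.imwrite('pics/%s5.png'%n,arm.grab_frame(n)['pixels'])
a=cv2.imread('pics/scene5.png')[160:280,40:230];b=cv2.imread('pics/top5.png')[150:250,330:490]
b=cv2.copyMakeBorder(b,0,0,0,30,0)
cv2.imwrite('pics/g5.png',cv2.resize(np.vstack([a,b]),None,fx=2.7,fy=2.7,interpolation=cv2.INTER_CUBIC))"
```

```text
(no output)
```

View pics/g5.png

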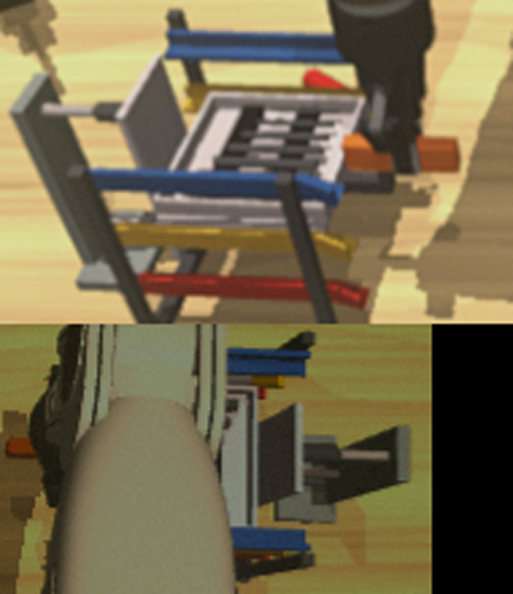

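The rear edge is about 15–19 mm from the plate and the tray is riding level. I'll go 8 mm, then feel for the plate in small steps.

```bash

python3 -m inch '[{"wx":0,"wy":0,"wz":0,"dx":-0.003,"dy":-0.06,"dz":0,"hand":1},{"wx":0,"wy":0,"wz":0,"dx":-0.004,"dy":-0.06,"dz":0,"hand":1},{"wx":0,"wy":0,"wz":0,"dx":-0.003,"dy":-0.06,"dz":0,"hand":1},{"wx":0,"wy":0,"wz":0,"dx":-0.004,"dy":-0.06,"dz":0,"hand":1},{"wx":0,"wy":0,"wz":0,"dx":0,"dy":0,"dz":0,"hand":1}]'|sed -n '1,2p;4p'
python3 -m inch '[{"wx":0,"wy":0,"wz":0,"dx":-0.003,"dy":-0.05,"dz":0,"hand":1},{"wx":0,"wy":0,"wz":0,"dx":0,"dy":0,"dz":0,"hand":1}]'|sed -n '1,2p;4p'
python3 -m inch '[{"wx":0,"wy":0,"wz":0,"dx":-0.002,"dy":-0.05,"dz":0,"hand":1},{"wx":0,"wy":0,"wz":0,"dx":0,"dy":0,"dz":0,"hand":1}]'|sed -n '1,2p;4p'
```

```text
clock: 14.75
tool_pos: [0.5498, -0.09, 0.1262]
force: [-0.6, -0.0, -0.2]
clock: 15.0
tool_pos: [0.5498, -0.0913, 0.1262]
force: [0.4, 0.3, -0.3]
clock: 15.25
tool_pos: [0.5497, -0.0927, 0.1262]
force: [0.7, -0.3, -0.7]
```

```bash

python3 -m inch '[{"wx":0,"wy":0,"wz":0,"dx":-0.003,"dy":-0.05,"dz":0,"hand":1},{"wx":0,"wy":0,"wz":0,"dx":0,"dy":0,"dz":0,"hand":1}]'|sed -n '1,2p;4p'
python3 -m inch '[{"wx":0,"wy":0,"wz":0,"dx":-0.002,"dy":-0.05,"dz":0,"hand":1},{"wx":0,"wy":0,"wz":0,"dx":0,"dy":0,"dz":0,"hand":1}]'|sed -n '1,2p;4p'
```

```text
clock: 15.5
tool_pos: [0.5497, -0.0942, 0.1262]
force: [-0.5, -0.9, -1.3]
clock: 15.75
tool_pos: [0.5496, -0.0957, 0.1263]
force: [0.7, 0.1, -2.0]
```

```bash

python3 -m inch '[{"wx":0,"wy":0,"wz":0,"dx":-0.002,"dy":-0.04,"dz":0,"hand":1},{"wx":0,"wy":0,"wz":0,"dx":0,"dy":0,"dz":0,"hand":1}]'|sed -n '1,2p;4p'
```

```text
clock: 16.0
tool_pos: [0.5496, -0.0969, 0.1263]
force: [0.6, 0.1, -1.8]
```

```bash

python3 -m inch '[{"wx":0,"wy":0,"wz":0,"dx":-0.002,"dy":-0.04,"dz":0,"hand":1},{"wx":0,"wy":0,"wz":0,"dx":0,"dy":0,"dz":0,"hand":1}]'|sed -n '1,2p;4p'
python3 -m inch '[{"wx":0,"wy":0,"wz":0,"dx":-0.002,"dy":-0.04,"dz":0,"hand":1},{"wx":0,"wy":0,"wz":0,"dx":0,"dy":0,"dz":0,"hand":1}]'|sed -n '1,2p;4p'
```

```text
clock: 16.25
tool_pos: [0.5494, -0.0975, 0.1263]
force: [-0.6, 2.2, 0.2]
clock: 16.5
tool_pos: [0.5493, -0.0977, 0.1263]
force: [-1.3, 5.6, -0.1]
```

```bash

python3 -m inch '[{"wx":0,"wy":0,"wz":0,"dx":-0.002,"dy":-0.04,"dz":0,"hand":1},{"wx":0,"wy":0,"wz":0,"dx":0,"dy":0,"dz":0,"hand":1}]'|sed -n '1,2p;4p'
```

```text
clock: 16.75
tool_pos: [0.5492, -0.0987, 0.1263]
force: [-0.6, 5.7, 0.3]
```

Contact at y ≈ -0.0977: resistance rose to about 5.7 N, where the plate gives, with about 1 mm of creep. That matches the distance seen in the images. Releasing now.

```bash

python3 -m inch '[{"wx":0,"wy":0,"wz":0,"dx":0,"dy":0,"dz":0,"hand":0.8},{"wx":0,"wy":0,"wz":0,"dx":0,"dy":0,"dz":0,"hand":0.6},{"wx":0,"wy":0,"wz":0,"dx":0,"dy":0,"dz":0,"hand":0.4},{"wx":0,"wy":0,"wz":0,"dx":0,"dy":0,"dz":0,"hand":0.3},{"wx":0,"wy":0,"wz":0,"dx":0,"dy":0,"dz":0,"hand":0.3},{"wx":0,"wy":0,"wz":0,"dx":0,"dy":0,"dz":0,"hand":0.3}]'
python3 -m inch '[{"wx":0,"wy":0,"wz":0,"dx":0,"dy":0,"dz":0.3,"hand":0.3},{"wx":0,"wy":0,"wz":0,"dx":0,"dy":0,"dz":0.6,"hand":0.3},{"wx":0,"wy":0,"wz":0,"dx":0,"dy":0,"dz":1,"hand":0.3},{"wx":0,"wy":0,"wz":0,"dx":0,"dy":0,"dz":1,"hand":0.3},{"wx":0,"wy":0,"wz":0,"dx":0,"dy":0.5,"dz":1,"hand":0.3},{"wx":0,"wy":0,"wz":0,"dx":0,"dy":1,"dz":1,"hand":0.3},{"wx":0,"wy":0,"wz":0,"dx":-0.5,"dy":1,"dz":0,"hand":0.3},{"wx":0,"wy":0,"wz":0,"dx":-1,"dy":1,"dz":0,"hand":0.3},{"wx":0,"wy":0,"wz":0,"dx":-1,"dy":1,"dz":0,"hand":0.3},{"wx":0,"wy":0,"wz":0,"dx":-1,"dy":1,"dz":0,"hand":0.3},{"wx":0,"wy":0,"wz":0,"dx":-1,"dy":1,"dz":0,"hand":0.3},{"wx":0,"wy":0,"wz":0,"dx":-1,"dy":0.5,"dz":0,"hand":0.3},{"wx":0,"wy":0,"wz":0,"dx":0,"dy":0,"dz":0,"hand":0.3}]'
python3 -c "
from h import *
for n in('scene','top'):
  cv2.imwrite('pics/%s6.png'%n,arm.grab_frame(n)['pixels'])
a=cv2.imread('pics/scene6.png')[160:300,40:230];b=cv2.imread('pics/top6.png')[140:250,300:490]
cv2.imwrite('pics/g6.png',cv2.resize(np.vstack([a,b]),None,fx=2.4,fy=2.4,interpolation=cv2.INTER_CUBIC))"
```

```text
clock: 17.5
tool_pos: [0.5494, -0.1004, 0.1263]
tcp_rot: [-180.0, 0.0, 87.1]
force: [0.7, 0.5, 0.2]
finger_gap: 0.0594
gripper_force: 0.0
clock: 19.12
tool_pos: [0.3829, 0.1105, 0.2743]
tcp_rot: [179.9, -0.0, 87.3]
force: [0.5, -0.7, 0.3]
finger_gap: 0.0599
gripper_force: 0.0
```

View pics/g6.png

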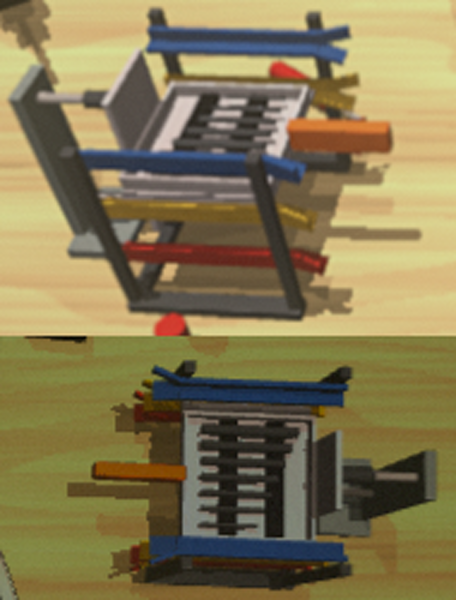

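The tray sits level on the yellow rails with its rear at the plate (top crop x≈313) and the handle free. I'll check the rear gap and the plate shift numerically.

```bash
python3 - <<'E'
from h import *
t=arm.grab_frame("top"); old=cv2.imread("pics/top0.png"); new=t["pixels"]
# grey profile across tray rear / plate, rows averaged in plate's band, along columns
for n,im in(("old",old),("new",new)):
    print(n,[(x,im[188:206,x].mean(0).round().astype(int).tolist()) for x in range(424,448)])
d=np.array([-.0532,-.9986])
M=np.array([.5472,-.134])
for z in(.12,.125,.146,.205):
    print(z,[(x,round(float((onz(t,[[x,197]],z)[0,:2]-M)@d),4)) for x in(426,428,430,432,434,436,438,440,442)])
E
```

```text
old [(424, [26, 35, 40]), (425, [27, 35, 40]), (426, [28, 36, 41]), (427, [26, 34, 39]), (428, [27, 35, 40]), (429, [26, 35, 40]), (430, [28, 35, 40]), (431, [25, 34, 39]), (432, [26, 35, 39]), (433, [26, 34, 39]), (434, [26, 34, 39]), (435, [26, 34, 39]), (436, [25, 34, 39]), (437, [27, 34, 39]), (438, [25, 33, 38]), (439, [73, 84, 84]), (440, [106, 119, 117]), (441, [102, 117, 115]), (442, [68, 85, 87]), (443, [48, 67, 71]), (444, [48, 67, 70]), (445, [45, 63, 67]), (446, [43, 62, 66]), (447, [43, 62, 66])]
new [(424, [116, 129, 128]), (425, [118, 131, 128]), (426, [111, 124, 121]), (427, [75, 86, 91]), (428, [39, 46, 53]), (429, [32, 39, 42]), (430, [55, 64, 73]), (431, [51, 59, 67]), (432, [35, 41, 46]), (433, [29, 36, 40]), (434, [30, 35, 39]), (435, [29, 35, 40]), (436, [28, 35, 40]), (437, [28, 35, 40]), (438, [27, 35, 39]), (439, [41, 49, 52]), (440, [98, 111, 108]), (441, [117, 131, 128]), (442, [86, 101, 101]), (443, [56, 73, 77]), (444, [51, 68, 72]), (445, [48, 66, 70]), (446, [46, 65, 68]), (447, [46, 65, 69])]
0.12 [(426, 0.1481), (428, 0.1532), (430, 0.1584), (432, 0.1635), (434, 0.1687), (436, 0.1738), (438, 0.1789), (440, 0.1841), (442, 0.1892)]
0.125 [(426, 0.1466), (428, 0.1517), (430, 0.1569), (432, 0.162), (434, 0.1671), (436, 0.1722), (438, 0.1773), (440, 0.1825), (442, 0.1876)]
0.146 [(426, 0.1403), (428, 0.1454), (430, 0.1504), (432, 0.1555), (434, 0.1605), (436, 0.1655), (438, 0.1706), (440, 0.1756), (442, 0.1806)]
0.205 [(426, 0.1228), (428, 0.1276), (430, 0.1324), (432, 0.1372), (434, 0.142), (436, 0.1468), (438, 0.1516), (440, 0.1564), (442, 0.1612)]
```

```bash
python3 -c "
from workcell import arm;print(arm.finish_job())"
```

```text
the job is handed in; nothing more can be done
None
```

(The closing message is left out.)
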